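# Show a hand stamp to the inspection camera

### The job

The face of the brown-handled hand stamp has to be checked for wear: lift the blue dust cover off the stamp stand and set it down gently, upright, on the free desk top, then take out the brown-handled stamp and hold it up to the small tilted inspection camera. Its printing face must look squarely into the lens from 100 mm away, centred on the lens, with the long side of the face level. Finish while still holding it there, steady and clear of everything; leave the black-handled stamp in its nest and do not disturb the camera, ink bottle, stamp pad or stapler.

Things in the scene. Friction and masses are not known exactly. Their poses are not given: they have to be found in the camera images.
- cover: Loose blue dust cover, open below, 72 (x) x 136 (y) x 84 mm tall, walls 3 mm, 0.14 kg; white grip fin on top, 14 mm thick (x), 64 long (y), from 84 to 114 mm above the origin. Origin: centre of its lower rim, z up. Rests on the stand's plate, axes as the stand's, hiding both stamps; must rise 75 mm to clear them. The desk is free for it with its centre 210 mm to the world +y of the stand's.
- stand: Black base plate of the stamp stand, fixed, 88 (x) x 152 (y) x 8 mm, origin at the centre of its underside, z up. On it two grey nests for the stamps, at y = +42 and -42 mm, rims 6 mm above the plate, about 2 mm play round a stamp. Either stamp may stand in either nest, and the stand may be turned any way.
- brown_stamp: Hand stamp, reddish-brown wooden handle, 0.05 kg. Origin: centre of its underside, the flat printing face (26 mm in x, 48 mm in y, the long side); z up along the handle. Block 12 mm thick, neck 18 mm wide up to 32 mm, round knob 26 mm wide from 32 to 66 mm above the face: grip the knob about 48 mm above the face. Stands in a nest, long side along the stand's x.
- black_stamp: The same hand stamp with a black handle, in the other nest, same size, origin and axes; it stays there.
- camera_head: White round head, 57 mm wide, of the fixed inspection camera; black lens ringed with yellow lamps on its upper end, rim 4 mm proud. Origin: middle of the lens, 89 mm above the desk; z is where the lens looks, up and inclined 30 degrees from vertical towards the robot's side; y is level. Hold the face centre on this z axis 100 mm out, stamp z along this z, stamp y along this y, either way round.
- camera: Foot of the inspection camera, fixed to the desk, origin at the centre of its underside; the head is part of it.
- ink_bottle: Standing white ink bottle with purple cap, 33 mm wide, 82 mm tall, loose; origin at the centre of its underside. Leave alone.
- stamp_pad: Flat dark stamp pad in its tin, 76 x 118 x 18 mm, loose; origin at the centre of its underside. Leave alone.
- stapler: Red and black stapler, 34 x 139 x 52 mm, loose; origin at the centre of its underside. Leave alone.
Things that resemble listed ones, but are neither listed nor needed, are in the scene too. What is shaped like the camera but green is not meant. There is more than one size of the cover; the one meant has the size given above.

How it is judged:
On the way, in this order (a step that is already met when the one before it is completed fails the run):
1. the cover stands upright on the desk, off the stand, let go (height (world z) of cover below 0.006 m and angle between cover's own z axis and vertical below 0.06 rad and horizontal distance between cover and stand above 0.07 m and linear speed of cover below 0.02 m/s and contact force between the fingers and cover below 0.1 N), for 0.2 s.
2. the brown-handled stamp is held in the air (height (world z) of brown_stamp above 0.05 m and contact force between the fingers and brown_stamp above 1 N), for 0.2 s.
At the end, for the whole second after the job is handed in: The brown stamp is held still in the air, touching only the gripper, its face 100 mm (+-20) before the lens, within 16 mm of the lens axis in x and y, square and level within 0.2 rad; the cover stands upright on the desk off the stand, let go; the black stamp is in its nest (15 mm) (all of step 1 and z of brown_stamp in the frame of camera_head between 0.08 and 0.12 m and x of brown_stamp in the frame of camera_head between -0.016 and 0.016 m and y of brown_stamp in the frame of camera_head between -0.016 and 0.016 m and angle between the z axis of brown_stamp and the z axis of camera_head, either way round below 0.2 rad and angle between the y axis of brown_stamp and the y axis of camera_head, either way round below 0.2 rad and angle between brown_stamp's own z axis and vertical below 1 rad and linear speed of brown_stamp below 0.02 m/s and angular speed of brown_stamp below 0.2 rad/s and contact force between the fingers and brown_stamp above 1 N and contact force between brown_stamp and camera below 0.1 N and contact force between brown_stamp and cover below 0.1 N and height (world z) of brown_stamp above 0.12 m and distance of black_stamp from where it was at the start of the episode below 0.015 m and angle between black_stamp's own z axis and vertical below 0.1 rad); the arm keeps its last pose, push and grip.
It fails at once if the cover is dropped or thrown (faster than 0.5 m/s while not held) (linear speed of cover above 0.5 m/s and contact force between the fingers and cover below 0.1 N).
It fails at once if the brown-handled stamp is dropped (faster than 0.5 m/s while not held) (linear speed of brown_stamp above 0.5 m/s and contact force between the fingers and brown_stamp below 0.1 N).
It fails at once if the black-handled stamp is shifted by more than 15 mm or tipped (distance of black_stamp from where it was at the start of the episode above 0.015 m or angle between black_stamp's own z axis and vertical above 0.3 rad).
It fails at once if the camera is struck (over 10 N) (contact force between any of the fingers, the arm, brown_stamp, cover and camera above 10 N).
It fails at once if the ink bottle, stamp pad or stapler is shifted by more than 30 mm (distance of any of ink_bottle, stamp_pad, stapler from where it was at the start of the episode above 0.03 m).
It also fails if it takes over 50 s, if anything falls off the work surface, if the arm or the gripper's body presses on something with over 40 N, if the wrist force passes 120 N, or if a joint passes its speed limit or range.

### The arm

A 7-joint arm with a two-finger parallel gripper is mounted at the origin on a cart in front of the work surface, level with it; the furniture and walls round the work are solid. World frame = base frame: x ahead of the robot, y to its left, z up, the work surface at z = 0. Lengths are in m, angles in rad, forces in N, time in s.
With the tool pointing down it reaches from about 0.4 to 0.85 m from the base axis. Payload 10.4 kg.
Tool frame: the origin (TCP) lies at the very end of the fingers, on their centre line; the grasp point (between the pads) lies 19 mm behind it; z points along the fingers, y is the direction in which the jaws open and shut (so a half turn about z gives the same grasp; the last joint's range is limited). The gripper opens to 85 mm and grips with 20 to 120 N. Pads are 22 mm wide; open, the fingers measure 114 mm over their backs; the gripper's body (76 mm by 85 mm) begins 54 mm behind the grasp point. The pads swing forward as they close: fully open they stand 13 mm farther back than shut.
Start: joints at [-1.242, 0.332, -0.065, 1.46, 0.022, 1.35, -0.088], TCP at [0.215, 0.587, 0.231] pointing down, gripper open.
Joint ranges: [-2.6, 2.6], [-0.5, 2.12], [-1.47, 1.34], [0.16, 2.42], [-1.27, 4.41], [0.06, 2.06], [-2.6, 2.6]. Speed limits (rad/s): [2.22, 2.22, 2.79, 2.79, 3.14, 3.14, 3.14].

### API

Orientations are given as [roll, pitch, yaw] about the fixed x, y, z axes, in that order (R = Rz(yaw) Ry(pitch) Rx(roll)).
In Python, from plant import ctrl gives the robot as it stands. Calls block until the motion is done:
- ctrl.reach(position, orientation): joint-space move of the TCP to a pose.
- ctrl.movel(position, rate=0.15, frame=None, force_limit=None): straight line of the TCP; frame=None keeps the orientation; rate is the mean speed in m/s. With force_limit (N) it stops when the force on the tool has changed by that much, and returns True; else False.
- ctrl.set_joints(angles): joint-space move.
- ctrl.open() and ctrl.grab(grasp_force=None): open the fingers fully, or close them until they stop; grasp_force is the grip in N (None keeps the last).
- ctrl.sleep(seconds).
- ctrl.ik(position, orientation): joint angles nearest the present ones, or None.
- ctrl.state(): the state.
- ctrl.camera(name): name is "scene" or "top" or "wrist"; returns (picture, depth): 400x640x3 uint8, red, green, blue; 400x640 float32, m along the optical axis (not along the pixel's ray), 0 where there is no reading.
- ctrl.get_calibration(name): a dict with "intrinsics" (3x3 intrinsics, pixels), "k1" (the pictures are not rectified: a ray, as slopes to the right and down, at radius r is drawn at 1 + k1 r^2 times it, then the intrinsics apply), "rvec" (rotation vector, rad) and "tvec" (3), from world to camera coordinates, as OpenCV has them; the wrist camera has in their place "tool_from_camera" (4x4, takes a point from camera to tool coordinates, whose origin is the TCP and whose axes are the flange's). Camera axes: x right, y down, z forward; pixel columns grow to the right and rows downward; lengths in m; the calibration is good to about 2 mm. A picture is of the moment at which its call begins: read the wrist's pose just before it. get_calibration takes no time and is no camera call.
A pose or a line that the arm cannot do raises ctrl.IKError and nothing moves.
- ctrl.sign_off(): hands the job in, once; it reports no verdict.
The state is a dict: "t": time; "joint_pos": joint angles; "dq": joint speeds; "joint_torque": joint torques, N m; "tool_pos": TCP position; "ee_rot": TCP orientation; "force": force on the tool from outside, world axes, zero at the start; "wrist_torque": the same for the moment, N m; "gripper_width": opening from 0.0 (shut) to 1.0 (fully open).
Only numpy, scipy, OpenCV 4.12 (cv2) and the standard library are available. Lean on these libraries where they do the work, as an engineer would, in place of code of your own. Each camera call takes 0.05 s, during which the arm holds its last target. There are 200 camera calls.

## Working session

There is one attempt and no reset: what is moved stays moved. The work goes in short steps, each a Python script; the robot and the scene stay as the last script left them, time stands still between calls to the robot, and variables do not carry over. Pictures are saved under pics/ and viewed, about 8 in all and at most 12, crops included, and the job is handed in when it is done.

```bash
ls; mkdir -p pics; cat > h.py <<'E'
import numpy as np, cv2
from plant import ctrl
from scipy.spatial.transform import Rotation as Rot
def cam(name):
    s=ctrl.state(); im,d=ctrl.camera(name); c=ctrl.get_calibration(name)
    K=np.array(c["intrinsics"],float)
    if "rvec" in c:
        R=cv2.Rodrigues(np.array(c["rvec"],float))[0]; t=np.array(c["tvec"],float).ravel()
        T=np.eye(4); T[:3,:3]=R.T; T[:3,3]=-R.T@t
    else:
        W=np.eye(4); W[:3,:3]=Rot.from_euler('xyz',s["ee_rot"]).as_matrix(); W[:3,3]=s["tool_pos"]
        T=W@np.array(c["tool_from_camera"],float)
    return im,d,dict(K=K,k1=float(c["k1"]),T=T)
def slopes(c,uv):
    uv=np.atleast_2d(np.asarray(uv,float)); D=np.array([c["k1"],0,0,0,0.])
    return cv2.undistortPoints(uv[:,None],c["K"],D)[:,0]
def ray(c,uv):
    s=slopes(c,uv); d=np.c_[s,np.ones(len(s))]@c["T"][:3,:3].T
    return c["T"][:3,3],d
def on_plane(c,uv,z):
    o,d=ray(c,uv); return o+d*((z-o[2])/d[:,2])[:,None]
def cloud(c,d,uv):
    uv=np.atleast_2d(uv); o,r=ray(c,uv); z=d[uv[:,1],uv[:,0]]; ok=z>0
    return (o+r*z[:,None])[ok]
def save(im,n): cv2.imwrite("pics/"+n,cv2.cvtColor(im,cv2.COLOR_RGB2BGR))
E
python3 - <<'E'
from h import *
for n in("scene","top","wrist"):
    im,d,c=cam(n); save(im,n+"0.png"); np.savez(n+"0.npz",im=im,d=d,**c); print(n,c["T"][:3].round(3).tolist(),c["K"][0,0],c["k1"],(d>0).mean())
E
```

```text
pics
scene [[0.415, -0.547, 0.727, -0.632], [-0.91, -0.228, 0.347, -0.66], [-0.024, -0.805, -0.593, 1.02]] 513.5876311078265 -0.07155743852219512 0.99609375
top [[0.012, -0.977, 0.215, 0.242], [-1.0, -0.012, -0.001, -0.113], [0.004, -0.215, -0.977, 1.296]] 389.172375352787 -0.08009033755244362 0.995890625
wrist [[0.344, 0.893, 0.29, 0.141], [0.939, -0.327, -0.108, 0.615], [-0.001, 0.309, -0.951, 0.374]] 353.05408340745026 -0.02955935302498542 0.9959296875
```

View pics/scene0.png

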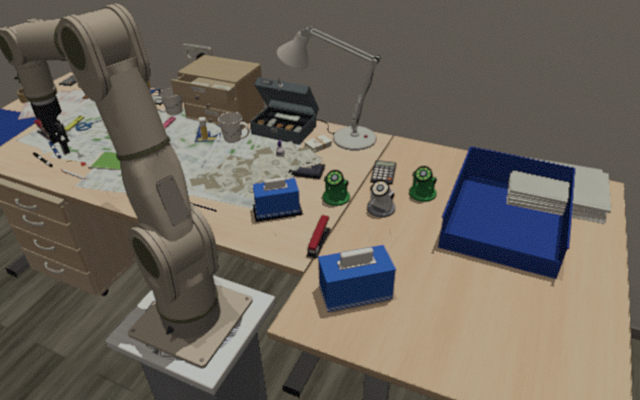

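View pics/top0.png

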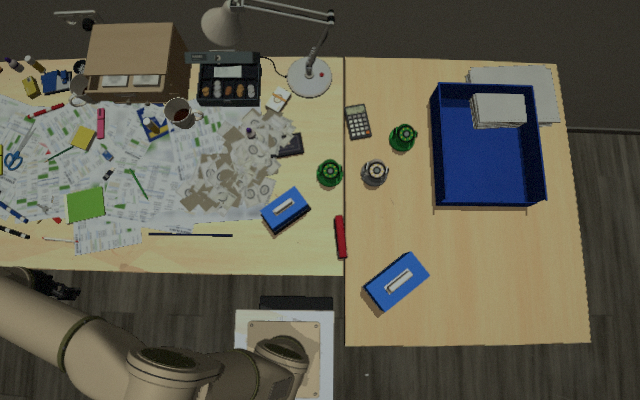

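Scene: two blue covers, A at top (286,211) / scene (277,198) with a black plate showing beneath it, and B at top (396,282) / scene (357,277). The white camera is at top (375,172), with green decoys at (330,172) and (403,137). The stapler is at top (340,237) and the pad is about (290,145). Next I measure sizes and poses.

```bash
cat > m1.py <<'E'
from h import *
def load(n):
    f=np.load(n+"0.npz"); return f["im"],f["d"],dict(K=f["K"],k1=float(f["k1"]),T=f["T"])
def allpts(n):
    im,d,c=load(n); v,u=np.mgrid[:400,:640]; uv=np.c_[u.ravel(),v.ravel()]
    o,r=ray(c,uv); return im,(o+r*d.ravel()[:,None]).reshape(400,640,3)
for n,boxes in (("top",dict(A=(255,180,318,242),B=(355,245,435,318))),("scene",dict(A=(245,172,310,225),B=(310,235,402,310)))):
    im,P=allpts(n); hsv=cv2.cvtColor(im,cv2.COLOR_RGB2HSV)
    for k,(a,b,e,f) in boxes.items():
        p=P[b:f,a:e].reshape(-1,3); h=hsv[b:f,a:e].reshape(-1,3).astype(int)
        blue=(h[:,0]>95)&(h[:,0]<125)&(h[:,1]>120)
        zt=p[blue][:,2]; 
        top=p[blue&(p[:,2]>np.percentile(zt,95)-.02)&(p[:,2]>.06)]
        r=cv2.minAreaRect((top[:,:2]*1000).astype(np.float32))
        fin=p[(h[:,1]<80)&(p[:,2]>np.median(top[:,2])+.015)]
        rf=cv2.minAreaRect((fin[:,:2]*1000).astype(np.float32))
        print(n,k,"z blue min/med-top",np.percentile(zt,2).round(3),np.median(top[:,2]).round(4),"rect",np.round(r[0]),np.round(r[1]),round(r[2],1),
         "fin",len(fin),np.percentile(fin[:,2],[50,95]).round(4),np.round(rf[0]),np.round(rf[1]),round(rf[2],1))
    for nm,(u,v) in (dict(whitecam=(375,172),green1=(330,172),green2=(403,137),pad=(290,145),stapler=(340,237),free=(223,211)) if n=="top" else dict(whitecam=(380,188),ink=(280,147),pad=(308,171))).items():
        print(n,nm,P[v,u].round(3))
im,P=allpts("top")
# heightmap of obstacles
s=im[130:300,160:440]; save(cv2.resize(s,None,fx=2.8,fy=2.8,interpolation=2),"topcrop.png")
E
python3 m1.py
```

```text
top A z blue min/med-top 0.02 0.0915 rect [382. -60.] [288. 135.] 36.4 fin 110 [0.1204 1.296 ] [368. -65.] [262.  63.] 34.3
top B z blue min/med-top 0.046 0.1078 rect [ 224. -287.] [143. 319.] 18.1 fin 204 [0.146  0.1494] [ 233. -250.] [ 52. 271.] 6.9
top whitecam [ 0.591 -0.289  0.083]
top green1 [ 0.588 -0.143  0.083]
top green2 [ 0.713 -0.385  0.081]
top pad [ 0.702 -0.005  0.018]
top stapler [ 0.382 -0.177  0.048]
top free [0.469 0.215 0.007]
scene A z blue min/med-top 0.007 0.0905 rect [ -47. -345.] [1321.  132.] 34.0 fin 146 [0.1177 0.7965] [ -82. -312.] [1300.   62.] 29.6
scene B z blue min/med-top 0.02 0.1077 rect [-147. -533.] [985. 188.] 25.4 fin 383 [0.1423 0.1494] [-189. -482.] [950.  80.] 17.1
scene whitecam [ 0.595 -0.293  0.088]
scene ink [0.736 0.128 0.056]
scene pad [ 0.688 -0.004  0.017]
```

View pics/topcrop.png

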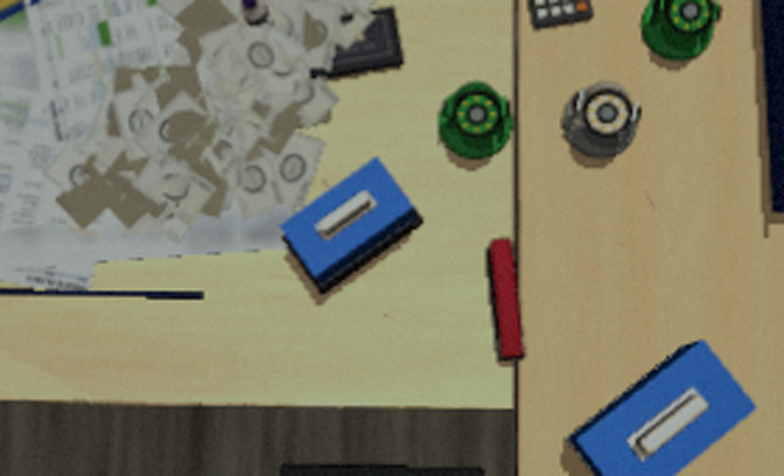

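```bash
cat > m2.py <<'E'
from m1 import *
def cluster(im,P,box,zt,ztol,blue):
    a,b,e,f=box; p=P[b:f,a:e].reshape(-1,3); h=cv2.cvtColor(im,cv2.COLOR_RGB2HSV)[b:f,a:e].reshape(-1,3).astype(int)
    m=((h[:,0]>95)&(h[:,0]<125)&(h[:,1]>120)) if blue else (h[:,1]<90)
    q=p[m&(abs(p[:,2]-zt)<ztol)]; r=cv2.minAreaRect((q[:,:2]*1000).astype(np.float32))
    return np.round(r[0],1),np.round(r[1]),round(r[2],1),np.median(q[:,2]).round(4),len(q)
E
python3 - <<'E' 2>&1 | tail -20
from m2 import *
print("=====")
for n,A,B in (("top",(255,180,318,242),(355,245,435,318)),("scene",(245,172,310,225),(310,235,402,310))):
    im,P=allpts(n)
    print(n,"A top",cluster(im,P,A,.0915,.006,1),"fin",cluster(im,P,A,.122,.006,0))
    print(n,"B top",cluster(im,P,B,.108,.006,1),"fin",cluster(im,P,B,.148,.006,0))
im,P=allpts("top")
f=P[:,:,:]; m=(abs(f[...,0]-.47)<.09)&(abs(f[...,1]-.23)<.09)
z=f[m][:,2]; print("free z",np.percentile(z,[1,50,99]).round(4))
s=ctrl.state(); print(s["tool_pos"],s["ee_rot"])
for yaw in np.arange(-3,3.2,.25):
    q=ctrl.ik([.45,.02,.33],[np.pi,0,yaw]); print(round(yaw,2),None if q is None else np.round(q,2).tolist()) if abs(yaw)<1.8 else 0
E
```

```text
top B top (array([ 244.7, -348. ]), array([ 93., 177.]), 37.8, np.float64(0.1078), 1466) fin (array([ 244.2, -348.8]), array([18., 84.]), 38.1, np.float64(0.1465), 167)
scene A top (array([468.4,   2.4]), array([ 76., 132.]), 34.3, np.float64(0.0915), 414) fin (array([471.2,   3.8]), array([26., 58.]), 28.7, np.float64(0.1205), 76)
scene B top (array([ 243. , -348.7]), array([ 97., 176.]), 36.5, np.float64(0.1081), 1300) fin (array([ 243.8, -348.3]), array([22., 82.]), 40.2, np.float64(0.1464), 184)
free z [-0.0058  0.0038  0.0264]
[0.21527535 0.58645887 0.23069574] [-3.14051973e+00  6.22381440e-05  2.78983773e+00]
-1.75 [-1.51, -0.45, 1.04, 1.77, 0.38, 1.61, 2.46]
-1.5 None
-1.25 [1.56, -0.34, -1.36, 1.68, -0.34, 1.54, -2.6]
-1.0 [1.11, -0.1, -1.14, 1.68, -0.09, 1.5, -2.6]
-0.75 [0.82, -0.08, -0.9, 1.69, -0.06, 1.5, -2.39]
-0.5 [0.82, -0.08, -0.9, 1.69, -0.06, 1.5, -2.14]
-0.25 [-0.69, -0.14, 0.49, 1.75, 0.07, 1.51, -2.03]
0.0 [-0.73, -0.14, 0.53, 1.75, 0.07, 1.51, -1.78]
0.25 [-0.79, -0.15, 0.58, 1.75, 0.08, 1.52, -1.54]
0.5 [-0.76, -0.15, 0.56, 1.75, 0.08, 1.52, -1.29]
0.75 [-0.76, -0.15, 0.55, 1.75, 0.08, 1.52, -1.04]
1.0 [-0.75, -0.15, 0.55, 1.75, 0.08, 1.52, -0.79]
1.25 [-0.75, -0.15, 0.55, 1.75, 0.08, 1.52, -0.54]
1.5 [-0.75, -0.15, 0.55, 1.75, 0.08, 1.52, -0.28]
1.75 [-0.75, -0.15, 0.54, 1.75, 0.08, 1.52, -0.03]
```

```bash
cat > w1.py <<'E'
from m2 import *
print("=====")
def look(tag):
    im,d,c=cam("wrist"); save(im,tag+".png"); np.savez(tag+".npz",im=im,d=d,**c)
    v,u=np.mgrid[:400,:640]; o,r=ray(c,np.c_[u.ravel(),v.ravel()]); P=(o+r*d.ravel()[:,None]).reshape(400,640,3); P[d==0]=9
    return im,d,c,P
E
python3 - <<'E' 2>&1 | sed -n '/=====/,$p'
from w1 import *
ctrl.reach([.25,.55,.36],[np.pi,0,2.5]); 
for i,p in enumerate(([.47,.06,.36],[.44,-.01,.36])):
    ctrl.reach(p,[np.pi,0,2.17]); s=ctrl.state(); print(s["t"],s["tool_pos"],np.round(s["joint_pos"],2))
    im,d,c,P=look(f"wA{i}")
    F=(0,0,640,400)
    print("A top",cluster(im,P,F,.0915,.006,1),"fin",cluster(im,P,F,.122,.004,0))
E
```

```text
=====
2.7 [0.46996285 0.0613826  0.35987238] [-0.77 -0.08  0.51  1.64  0.04  1.57  0.34]
A top (array([ 377.4, -133.5]), array([447., 148.]), 56.1, np.float64(0.0924), 5803) fin (array([552.3, -39.6]), array([844., 230.]), 35.3, np.float64(0.1219), 900)
3.15 [ 0.43980023 -0.01050362  0.36032585] [-0.72 -0.18  0.55  1.71  0.1   1.58  0.43]
A top (array([ 378.9, -158.6]), array([482., 189.]), 54.7, np.float64(0.0924), 6486) fin (array([ 357. , -164.3]), array([442.,  80.]), 58.7, np.float64(0.122), 1056)
```

View pics/wA0.png

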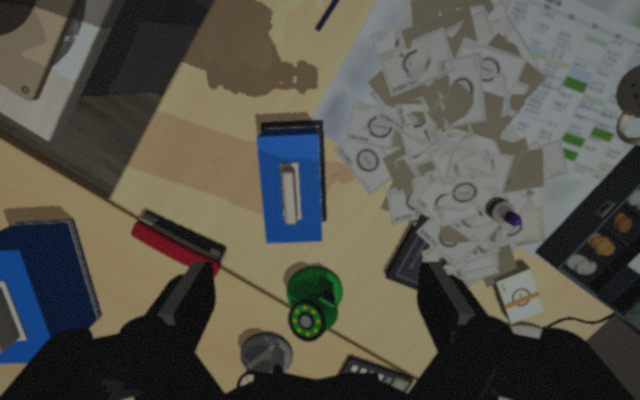

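The close-up confirms cover A at (292,190), standing on the black plate, with its fin at (290,193). Next is a refined fit limited to A.

```bash
cat >> w1.py <<'E'
def fit(im,c,P,zt,ztol,blue,xy,rad):
    h=cv2.cvtColor(im,cv2.COLOR_RGB2HSV).astype(int)
    m=((h[...,0]>95)&(h[...,0]<125)&(h[...,1]>120)) if blue else (h[...,1]<90)
    m&=(abs(P[...,2]-zt)<ztol)&(np.hypot(P[...,0]-xy[0],P[...,1]-xy[1])<rad)
    v,u=np.nonzero(m); z=np.median(P[m][:,2])
    q=on_plane(c,np.c_[u,v],z); r=cv2.minAreaRect((q[:,:2]*1000).astype(np.float32))
    w,V=np.linalg.eigh(np.cov(q[:,:2].T)); a=np.degrees(np.arctan2(V[1,0],V[0,0]))%180
    return r[0],np.round(r[1],1),round(r[2],1),"mean",q.mean(0).round(4),"short axis deg",round(a,1),len(q)
E
python3 - <<'E' 2>&1 | sed -n '/=====/,$p'
from w1 import *
for i in (0,1):
    f=np.load(f"wA{i}.npz"); im,d=f["im"],f["d"]; c=dict(K=f["K"],k1=float(f["k1"]),T=f["T"])
    v,u=np.mgrid[:400,:640]; o,r=ray(c,np.c_[u.ravel(),v.ravel()]); P=(o+r*d.ravel()[:,None]).reshape(400,640,3); P[d==0]=9
    print("top",fit(im,c,P,.092,.006,1,(.469,.003),.09)); print("fin",fit(im,c,P,.122,.006,0,(.469,.003),.05))
    m=(abs(P[...,0]-.469)<.085)&(abs(P[...,1]-.215)<.085)
    if m.sum()>500: print("free z",m.sum(),np.percentile(P[m][:,2],[1,10,50,90,99]).round(4))
E
```

```text
=====
top ((471.52838134765625, 6.266639709472656), array([ 70.4, 135.7]), 36.9, 'mean', array([0.4687, 0.0102, 0.0924]), 'short axis deg', np.float64(36.8), 4984)
fin ((471.28851318359375, 6.011051177978516), array([14. , 63.6]), 36.9, 'mean', array([0.4706, 0.0069, 0.1219]), 'short axis deg', np.float64(36.8), 648)
free z 15301 [-0.0015 -0.      0.0045  0.0225  0.0257]
top ((470.8619384765625, 5.321128845214844), array([ 71.7, 135.3]), 36.7, 'mean', array([0.4682, 0.0089, 0.0924]), 'short axis deg', np.float64(37.5), 5566)
fin ((470.49761962890625, 5.321277618408203), array([13.3, 63.1]), 36.1, 'mean', array([0.4701, 0.0063, 0.1219]), 'short axis deg', np.float64(36.7), 701)
free z 10984 [-0.0013  0.0001  0.0054  0.0232  0.0259]
```

```bash
python3 - <<'E' 2>&1 | sed -n '/=====/,$p'
from w1 import *
f=np.load("wA0.npz"); d=f["d"]; c=dict(K=f["K"],k1=float(f["k1"]),T=f["T"])
v,u=np.mgrid[:400,:640]; o,r=ray(c,np.c_[u.ravel(),v.ravel()]); P=(o+r*d.ravel()[:,None]).reshape(-1,3); P=P[d.ravel()>0]
print("y:      ",np.arange(.34,.05,-.02).round(2))
for x in np.arange(.6,.28,-.02):
    print(round(x,2),[int(1000*np.median(P[(abs(P[:,0]-x)<.01)&(abs(P[:,1]-y)<.01)][:,2])) if ((abs(P[:,0]-x)<.01)&(abs(P[:,1]-y)<.01)).any() else None for y in np.arange(.34,.05,-.02)])
E
```

```text
=====
y:       [0.34 0.32 0.3  0.28 0.26 0.24 0.22 0.2  0.18 0.16 0.14 0.12 0.1  0.08
 0.06]
0.6 [2, 4, 18, 20, 20, 23, 23, 23, 23, 19, 19, 21, 13, 13, 8]
0.58 [4, 8, 17, 20, 25, 23, 23, 23, 21, 16, 17, 13, 13, 6, 6]
0.56 [5, 5, 16, 19, 24, 25, 23, 22, 18, 16, 15, 6, 4, 4, 4]
0.54 [4, 4, 18, 18, 20, 23, 22, 21, 19, 17, 14, 4, 4, 3, 3]
0.52 [None, 3, 11, 17, 21, 21, 23, 22, 23, 14, 5, 431, 427, 399, 2]
0.5 [None, None, 9, 8, 17, 18, 19, 21, 19, 3, 5, 6, 418, 391, 0]
0.48 [None, None, 10, 9, 4, 3, 3, 20, 2, 1, 1, 2, 440, 439, 8]
0.46 [None, None, None, 3, 2, 2, 2, 2, 1, 1, 1, 1, 2, 437, 437]
0.44 [None, None, None, None, 2, 2, 2, 1, 1, 0, 0, 0, 0, 1, 440]
0.42 [None, None, None, None, 1, 0, 0, 0, 0, 0, 0, 0, 0, 0, 93]
0.4 [None, None, None, None, None, 0, 0, 0, 0, 0, 0, 0, 0, 0, 0]
0.38 [None, None, None, None, None, None, 1, 0, 0, 0, 0, 0, 0, 0, 0]
0.36 [None, None, None, None, None, None, 0, 0, 0, 0, 0, 0, 0, 0, 0]
0.34 [None, None, None, None, None, None, None, 0, 0, 0, 0, 0, 0, 0, 0]
0.32 [None, None, None, None, None, None, None, None, 0, 0, 0, 0, 0, 0, 0]
0.3 [None, None, None, None, None, None, None, None, None, 0, 0, 0, 0, 0, 0]
```

```bash
python3 - <<'E' 2>&1 | sed -n '/=====/,$p'
from w1 import *
f=np.load("wA0.npz"); d=f["d"]; c=dict(K=f["K"],k1=float(f["k1"]),T=f["T"])
print("pen",on_plane(c,[[318,30],[335,0]],.005).round(3))
down=lambda y:[np.pi,0,y]
for p,y in (([.471,.0058,.097],2.213),([.395,.147,.087],np.pi),([.395,.147,.087],-np.pi),([.395,.147,.24],np.pi)):
    q=ctrl.ik(p,down(y)); print(None if q is None else np.round(q,2))
ctrl.reach([.471,.0058,.20],down(2.213))
ctrl.movel([.471,.0058,.097],rate=.1,force_limit=8)
s=ctrl.state();print(s["tool_pos"],s["force"])
ctrl.grab(60); s=ctrl.state();print("width",s["gripper_width"]*85,s["tool_pos"],s["force"])
ctrl.movel([.471,.0058,.125],rate=.04); s=ctrl.state();print("lift",s["gripper_width"]*85,s["force"],s["t"])
im,d,c=cam("scene"); save(im[100:300,150:450],"lift.png")
E
```

```text
=====
pen [[0.391 0.182 0.005]
 [0.389 0.223 0.005]]
[-0.73  0.13  0.67  2.04 -0.09  1.    0.62]
[-0.98  0.01  0.52  2.16 -0.01  0.97  1.12]
[-0.98  0.01  0.52  2.16 -0.01  0.97  1.12]
[-0.95 -0.17  0.44  1.96  0.07  1.33  1.04]
[0.47142218 0.00584883 0.09756201] [ 0.55136641 -0.386975    0.26053246]
width 13.112941547449294 [0.47106102 0.00583392 0.09709999] [-0.62348866  0.66259848  2.05124077]
lift 12.90969503212295 [ 0.19828444 -0.18232882 -1.73921544] 6.575
```

```bash
python3 - <<'E' 2>&1 | sed -n '/=====/,$p'
from w1 import *
down=lambda y:[np.pi,0,y]
ctrl.movel([.471,.0058,.215],rate=.08); s=ctrl.state();print("lift",s["gripper_width"]*85,s["force"],s["t"])
ctrl.movel([.393,.139,.215],rate=.12,frame=down(np.pi)); s=ctrl.state();print(s["tool_pos"],s["ee_rot"],s["force"])
ctrl.movel([.393,.139,.100],rate=.08)
hit=ctrl.movel([.393,.139,.084],rate=.02,force_limit=3); s=ctrl.state();print(hit,s["tool_pos"],s["force"],s["gripper_width"]*85)
ctrl.sleep(.2); ctrl.open(); ctrl.sleep(.3)
ctrl.movel([.393,.139,.26],rate=.12)
s=ctrl.state();print(s["t"],s["tool_pos"])
ctrl.reach([.44,.06,.34],down(2.213))
im,d,c,P=look("wB0"); print(ctrl.state()["t"])
for n in("scene",): im,d,c=cam(n); save(cv2.resize(im[100:300,180:440],None,fx=2.5,fy=2.5),"after.png")
E
```

```text
=====
lift 12.78330960096568 [ 0.36193793 -0.78376231 -0.62922467] 7.9
[0.39324123 0.13855265 0.21500399] [-3.14153611e+00  8.40259768e-05  3.14007524e+00] [ 1.21879812 -0.03385239 -0.83882189]
True [0.39297325 0.13885354 0.08904685] [-1.85008644 -1.28692099  7.18725311] 13.07288314085688
14.2667 [0.3927307  0.13887535 0.25939819]
15.025
```

View pics/wB0.png

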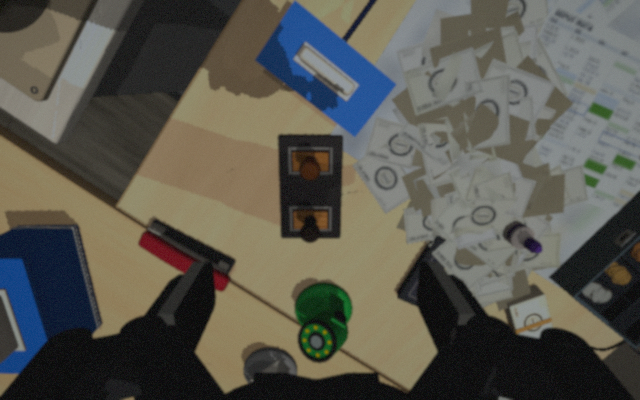

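View pics/after.png

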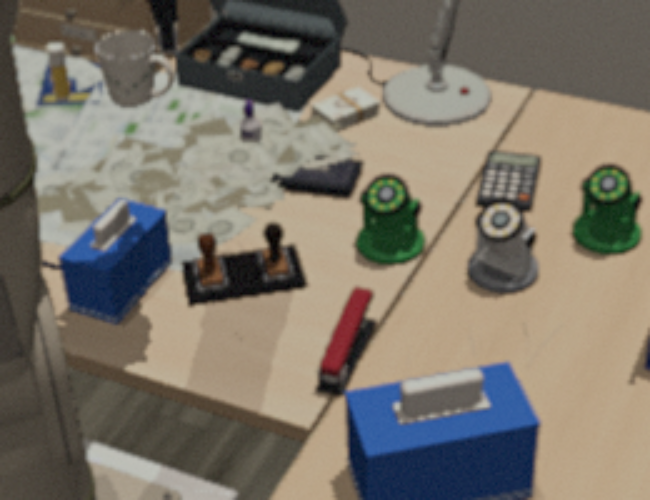

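The brown stamp is at wB0 (309,165), in the nest nearest the moved cover, and the black one is at (310,225). The cover stands upright on the bare desk. The white camera is at after.png (500,222), facing the robot's side. Next I measure the knob and the lens.

```bash
cat >> w1.py <<'E'
def reload(t):
    f=np.load(t+".npz"); d=f["d"]; c=dict(K=f["K"],k1=float(f["k1"]),T=f["T"])
    v,u=np.mgrid[:400,:640]; o,r=ray(c,np.c_[u.ravel(),v.ravel()]); P=(o+r*d.ravel()[:,None]).reshape(400,640,3); P[d==0]=9
    return f["im"],d,c,P
def knob(P,xy):
    q=P[(P[...,2]>.045)&(P[...,2]<.1)&(np.hypot(P[...,0]-xy[0],P[...,1]-xy[1])<.03)]
    (x,y),r=cv2.minEnclosingCircle((q[:,:2]*1000).astype(np.float32)); return "knob",round(x,1),round(y,1),"r",round(r,1),"zmax",np.percentile(q[:,2],[50,98]).round(4),len(q)
E
python3 - <<'E' 2>&1 | sed -n '/=====/,$p'
from w1 import *
im,d,c,P=reload("wB0")
for xy in ((.446,.039),(.496,-.028)): print(knob(P,xy))
# nest/plate: dark plate outline at z~.008
h=cv2.cvtColor(im,cv2.COLOR_RGB2HSV); q=P[(h[...,2]<70)&(abs(P[...,2]-.008)<.006)&(np.hypot(P[...,0]-.471,P[...,1]-.006)<.1)]
print("plate",cv2.minAreaRect((q[:,:2]*1000).astype(np.float32)),np.median(q[:,2]))
q=P[(h[...,1]>90)&(abs(P[...,2]-.118)<.008)] 
print("cover top",fit(im,c,P,.084,.006,1,(.393,.139),.09))
down=lambda y:[np.pi,0,y]
ctrl.reach([.43,.02,.34],down(2.213)); im,d,c,P=look("wB1"); print("v2",knob(P,(.446,.039)))
for i,p in enumerate(([.54,-.21,.36],[.50,-.24,.33])):
    ctrl.reach(p,down(2.45)); im,d,c,P=look(f"wC{i}")
print(ctrl.state()["t"])
E
```

```text
=====
('knob', 446.3, 38.6, 'r', 13.3, 'zmax', array([0.072 , 0.0748]), 374)
('knob', 496.5, -28.0, 'r', 13.3, 'zmax', array([0.0718, 0.0748]), 348)
plate ((471.2514953613281, 5.872230529785156), (86.0079574584961, 149.43441772460938), 36.733238220214844) 0.008515254099649872
cover top ((394.2424621582031, 139.2302703857422), array([135. ,  70.9]), 0.1, 'mean', array([0.3922, 0.1402, 0.0843]), 'short axis deg', np.float64(89.9), 7139)
v2 ('knob', 446.4, 38.6, 'r', 13.4, 'zmax', array([0.0721, 0.075 ]), 394)
16.85
```

View pics/wC0.png

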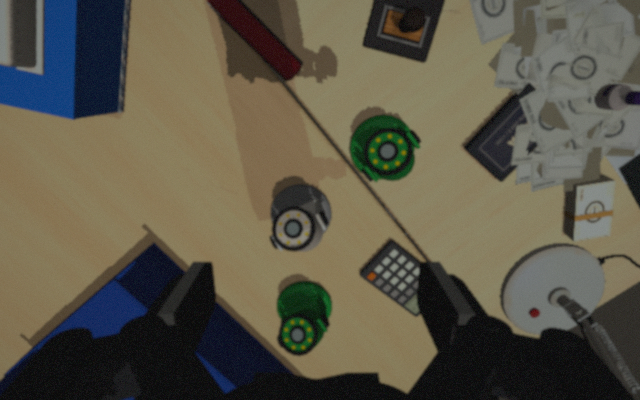

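```bash
python3 - <<'E' 2>&1 | sed -n '/=====/,$p'
from w1 import *
rays=[]
for t in ("wC0","wC1"):
    im,d,c,P=reload(t)
    # project approx lens guess -> search seed
    g=np.array([.594,-.291,.089])
    D=np.linalg.norm(P-g,axis=2); m=(D<.045)&(P[...,2]>.06)
    q=P[m]; 
    for _ in range(8):
        cen=q.mean(0); n=np.linalg.svd(q-cen)[2][2]; n*=np.sign(n[2])
        dist=(P-cen)@n; rad=np.linalg.norm((P-cen)-dist[...,None]*n,axis=2)
        q=P[(abs(dist)<.004)&(rad<.030)]
    print(t,"cen",cen.round(4),"n",n.round(3),"tilt",np.degrees(np.arccos(n[2])).round(1),"az",np.degrees(np.arctan2(n[1],n[0])).round(1),len(q),"rms",(((q-cen)@n).std()*1000).round(2))
    v,u=np.nonzero((abs(dist)<.01)&(rad<.035)); x0,x1,y0,y1=u.min()-4,u.max()+5,v.min()-4,v.max()+5
    g=cv2.cvtColor(im,cv2.COLOR_RGB2GRAY); h=cv2.cvtColor(im,cv2.COLOR_RGB2HSV)
    yel=(h[...,0]>18)&(h[...,0]<35)&(h[...,1]>60)&(h[...,2]>150)&(rad<.028)&(abs(dist)<.008)
    save(cv2.resize(im[y0:y1,x0:x1],None,fx=6,fy=6,interpolation=2),t+"c.png")
    vy,ux=np.nonzero(yel); e=cv2.fitEllipse(np.c_[ux,vy].astype(np.float32)) if len(ux)>5 else None
    print("crop",x0,y0,"yellow",len(ux),e)
    for r in (.020,.026,.030): print(r, g[(abs(rad-r)<.001)&(abs(dist)<.008)].mean().round())
a,b=[cv2.imread(f"pics/wC{i}c.png") for i in (0,1)]; H=max(a.shape[0],b.shape[0])
cv2.imwrite("pics/wCc.png",np.hstack([cv2.copyMakeBorder(x,0,H-x.shape[0],0,10,0) for x in(a,b)])); print(a.shape,b.shape)
E
```

```text
=====
wC0 cen [ 0.597  -0.2919  0.0908] n [-0.489  0.105  0.866] tilt 30.0 az 167.9 1536 rms 1.81
crop 267 202 yellow 0 None
0.02 112.0
0.026 35.0
0.03 nan
wC1 cen [ 0.5969 -0.2919  0.0908] n [-0.49   0.108  0.865] tilt 30.1 az 167.6 1757 rms 1.82
crop 306 220 yellow 0 None
0.02 120.0
0.026 34.0
0.03 nan
(324, 318, 3) (336, 336, 3)
```

View pics/wCc.png

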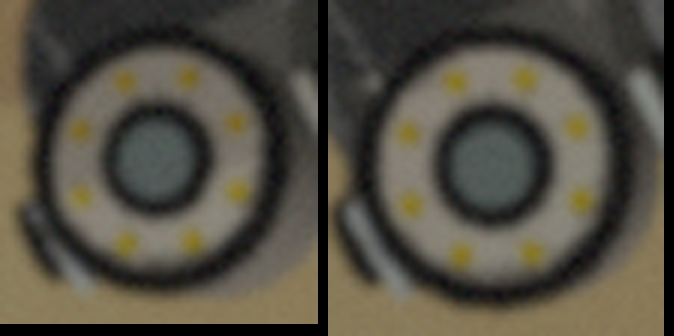

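```bash
cat > fin.py <<'E'
from w1 import *
px={"wC0":[292.8,228.2],"wC1":[333.3,247.5]}
A=np.zeros((3,3));b=np.zeros(3)
for t,p in px.items():
    _,_,c,_=reload(t); o,r=ray(c,[p]); r=r[0]/np.linalg.norm(r[0]); M=np.eye(3)-np.outer(r,r); A+=M;b+=M@o
    print(t,on_plane(c,[p],.089).round(4))
print("tri",np.linalg.solve(A,b).round(4))
lens=np.mean([on_plane(reload(t)[2],[p],.089)[0] for t,p in px.items()],0)
az=np.radians(167.75); cz=np.array([.5*np.cos(az),.5*np.sin(az),np.sqrt(.75)]); cy=np.array([-np.sin(az),np.cos(az),0])
def target(sgn,out,yofs=0):
    y=sgn*cy; z=-cz; return lens+out*cz, Rot.from_matrix(np.c_[np.cross(y,z),y,z]).as_euler('xyz')
E
python3 - <<'E' 2>&1 | sed -n '/=====/,$p'
from fin import *
for s in (1,-1):
    for o in (.129,.21):
        p,e=target(s,o); q=ctrl.ik(p,e); print(s,o,p.round(3),e.round(3),None if q is None else np.round(q,2))
for yaw in (2.213,2.213-np.pi):
    q=ctrl.ik([.4463,.0386,.037],[np.pi,0,yaw]); print(yaw,None if q is None else np.round(q,2))
E
```

```text
=====
wC0 [[ 0.5972 -0.292   0.089 ]]
wC1 [[ 0.5976 -0.2919  0.089 ]]
tri [ 0.5963 -0.2911  0.0921]
1 0.129 [ 0.534 -0.278  0.201] [ 3.142 -0.524 -0.214] [-0.68 -0.16  1.11  2.07  0.03  0.64 -1.34]
1 0.21 [ 0.495 -0.27   0.271] [ 3.142 -0.524 -0.214] [-0.46 -0.35  0.81  2.04  0.22  0.83 -1.5 ]
-1 0.129 [ 0.534 -0.278  0.201] [3.142 0.524 2.928] [-0.84 -0.26  1.22  2.07  0.22  0.65  1.65]
-1 0.21 [ 0.495 -0.27   0.271] [3.142 0.524 2.928] [-0.64 -0.45  0.92  2.05  0.39  0.87  1.5 ]
2.213 [-1.04  0.23  0.93  2.15 -0.25  0.86  0.69]
-0.928592653589793 [-1.24  0.35  1.19  2.16 -0.42  0.89 -2.3 ]
```

```bash
python3 - <<'E' 2>&1 | sed -n '/=====/,$p'
from fin import *
down=[np.pi,0,2.213]; x,y=.4463,.0386
ctrl.reach([.45,-.02,.33],down); ctrl.reach([x,y,.16],down)
print("hit",ctrl.movel([x,y,.037],rate=.08,force_limit=8)); print(ctrl.state()["tool_pos"])
ctrl.grab(50); ctrl.sleep(.2); s=ctrl.state(); print("w",s["gripper_width"]*85,s["force"],s["t"])
ctrl.movel([x,y,.08],rate=.05); ctrl.movel([x,y,.26],rate=.12); ctrl.sleep(.3); s=ctrl.state(); print("w",s["gripper_width"]*85,s["force"],s["t"],s["tool_pos"])
im,d,c,P=look("wD0"); save(cv2.resize(im[200:400,170:480],None,fx=2.2,fy=2.2),"wD0c.png")
p,e=target(-1,.22); ctrl.reach(p,e); s=ctrl.state(); print(s["t"],s["tool_pos"],p)
im,d,c=cam("scene"); save(cv2.resize(im[80:300,180:440],None,fx=2.5,fy=2.5),"s2.png")
E
```

```text
=====
wC0 [[ 0.5972 -0.292   0.089 ]]
wC1 [[ 0.5976 -0.2919  0.089 ]]
tri [ 0.5963 -0.2911  0.0921]
hit False
[0.44658075 0.03871332 0.03732913]
w 22.499830441067363 [-2.44378578 -1.04631932  7.07380763] 21.0667
w 22.57223977582037 [ 0.09941162 -0.51306493 -1.34635118] 24.025 [0.44622538 0.03858038 0.25984885]
25.25 [ 0.49018767 -0.26769651  0.27943886] [ 0.48991497 -0.2686229   0.27952559]
```

View pics/s2.png

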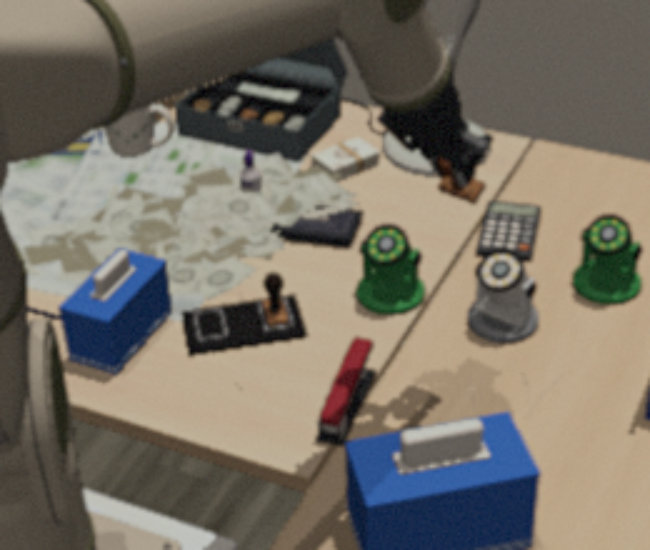

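The stamp is held at s2 (462,190), the black stamp is in its nest at (275,300), and the cover stands at (115,310). Moving to the final pose.

```bash
python3 - <<'E' 2>&1 | sed -n '/=====/,$p'
from fin import *
p,e=target(-1,.129); ctrl.movel(p,rate=.08); ctrl.sleep(.5)
s=ctrl.state(); print(s["t"],s["tool_pos"],p,np.round(s["ee_rot"],3),e.round(3),"w",s["gripper_width"]*85,np.abs(s["dq"]).max())
R=Rot.from_matrix(np.c_[np.cross(cy,cz),cy,cz])  # camera frame
for n in ("wrist","scene","top"):
    im,d,c=cam(n); np.savez("f_"+n+".npz",im=im,d=d,**c)
    v,u=np.mgrid[:400,:640]; o,r=ray(c,np.c_[u.ravel(),v.ravel()]); P=(o+r*d.ravel()[:,None]).reshape(400,640,3); P[d==0]=9
    L=(P-lens)@R.as_matrix(); h=cv2.cvtColor(im,cv2.COLOR_RGB2HSV).astype(int)
    br=(h[...,0]<22)&(h[...,1]>90)
    m=(abs(L[...,0])<.05)&(abs(L[...,1])<.05)&(L[...,2]>.085)&(L[...,2]<.125)
    q=L[m&br]; print(n,m.sum(),len(q))
    if len(q)>10:
        print(" x,y,z pct",np.percentile(q,[1,50,99],axis=0).round(4).tolist())
        r=cv2.minAreaRect((q[:,:2]*1000).astype(np.float32)); print(" rect",r)
    vv,uu=np.nonzero(m); 
    if len(uu): a,b=max(uu.min()-40,0),max(vv.min()-40,0); cr=im[b:vv.max()+40,a:uu.max()+40]; save(cv2.resize(cr,None,fx=3,fy=3,interpolation=2),"f_"+n+".png"); print(a,b,cr.shape)
E
```

```text
=====
wC0 [[ 0.5972 -0.292   0.089 ]]
wC1 [[ 0.5976 -0.2919  0.089 ]]
tri [ 0.5963 -0.2911  0.0921]
27.0917 [ 0.53436771 -0.27831911  0.20075598] [ 0.53437899 -0.27827699  0.20071728] [3.142 0.524 2.928] [3.142 0.524 2.928] w 22.543950541396306 0.0023897607808320673
wrist 3325 3272
 x,y,z pct [[-0.0101, -0.0238, 0.1014], [0.0074, -0.0009, 0.1125], [0.0129, 0.0227, 0.1239]]
 rect ((0.38370609283447266, -0.5467796325683594), (48.0703239440918, 25.809158325195312), 89.3438491821289)
227 178 (132, 176, 3)
scene 109 87
 x,y,z pct [[-0.0111, -0.0218, 0.1005], [0.0062, 0.0074, 0.1113], [0.0129, 0.0251, 0.1191]]
 rect ((-1.4233417510986328, 1.7424640655517578), (47.772987365722656, 28.690753936767578), 88.1622314453125)
323 127 (90, 98, 3)
top 64 55
 x,y,z pct [[-0.0135, -0.0239, 0.1049], [-0.0086, -0.0026, 0.1116], [0.002, 0.0227, 0.1204]]
 rect ((-6.14739990234375, -1.3196849822998047), (17.043230056762695, 47.40517807006836), 8.453156471252441)
329 132 (87, 96, 3)
```

```bash
python3 - <<'E' 2>&1 | sed -n '/tilt/,$p'
from fin import *
_,_,c,P=reload("f_wrist"); L=(P-lens)@np.c_[np.cross(cy,cz),cy,cz]
q=L[(abs(L[...,0])<.014)&(abs(L[...,1])<.025)&(abs(L[...,1])>.013)&(abs(L[...,2]-.112)<.004)]
n=np.linalg.svd(q-q.mean(0))[2][2]; n*=np.sign(n[2]); print("tilt deg",np.degrees(np.arccos(n[2])),n.round(3),len(q))
im,d,c=cam("scene"); v,u=np.mgrid[:400,:640]; o,r=ray(c,np.c_[u.ravel(),v.ravel()]); P=(o+r*d.ravel()[:,None]).reshape(400,640,3)
print("black",knob(P,(.4965,-.028))); print("cover",fit(im,c,P,.084,.006,1,(.393,.139),.09))
if np.degrees(np.arccos(n[2]))<6: ctrl.sign_off(); print("signed off",ctrl.state()["t"])
E
```

```text
tilt deg 3.498183391078383 [0.061 0.001 0.998] 1254
black ('knob', 493.7, -30.4, 'r', 14.2, 'zmax', array([0.066, 0.075]), 70)
cover ((388.6808776855469, 133.32369995117188), array([139.3,  73.2]), 0.2, 'mean', array([0.3785, 0.1272, 0.0835]), 'short axis deg', np.float64(79.6), 401)
the job is handed in; nothing more can be done
the job is handed in; nothing more can be done
```

The job is done and handed in, with the brown-handled stamp held steady in front of the white inspection camera. I signed off a little after 27 s on the robot's clock, well inside the 50 s limit.

**What I did:** I lifted the 72 x 136 mm blue cover off the stand and set it down upright on the bare desk at about (0.394, 0.139). I put it there instead of 210 mm to +y because the depth images showed a paper pile up to 25 mm high at that spot. I then took the brown stamp by its knob and brought it to the camera.

**Last checks, in the camera's frame:**

| Check | Measured | Allowed |
|---|---|---|
| Face distance from lens | about 100 mm (lower edge of block in the wrist and scene views) | 80–120 mm |
| Off the lens axis (wrist view) | within 1 mm | 16 mm |
| Squareness | about 3.5° | about 11.5° |
| Long side level | within 1° | about 11.5° |

- **Lens position:** two wrist views agreed to within 0.5 mm, and triangulating them gave a height of 92 mm against the stated 89 mm. The measured lens tilt was 30°.
- **Black stamp and cover:** both are upright and where expected. The scene camera put the black stamp about 4 mm and the cover about 8 mm from the wrist measurements. I put this down to the coarse scene view, which saw only part of each.
- **Top view:** its fit of the stamp was about 6 mm off because the gripper hid part of the block, so I relied on the wrist and scene views.
- **Not measured afterwards:** I did not re-measure the ink bottle, stamp pad or stapler. Nothing went near them, and all three look in place in the last scene picture I viewed, taken just before the final move.

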